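# Find the empty bay of the charging bank and push its lid open

### The job

One of the four bays in the shop's charging bank is empty, and you cannot see which: press the lids in turn on their orange marks to find the one that rocks, then push that lid down until it is fully open and leave it so. Do not force a lid that will not give. Do not move or pick up the flask, the speaker, the earbud case or the carton.

Things in the scene. Friction and masses are not known exactly. Their poses are not given: they have to be found in the camera images.
- bank: White charging bank fixed on the counter: 193 mm (x) by 416 mm (y) by 62 mm high, four bays in a row along its y (centres y = -150, -50, 50, 150 mm, marks a to d in that order), each shut by a grey lid flush with the top. Origin on the counter below the lids' pivot line, mid-row; x points away from the robot (yaw within 0.3 rad); body from x = -68 to 125 mm, plain deck beyond 37 mm. Bears at most 60 N.
- pad_a (a point): Centre of the orange round press mark (24 mm across) on top of lid a, 62 mm above the counter when shut. The lid is a grey plate 85 (x) by 80 (y) by 6 mm on a level pivot parallel to the bank's y; the mark lies 30 mm to the robot's side of the pivot, the near edge 50 mm; the far edge 35 mm beyond it. The point moves with the lid; axes as the bank's when shut.
- lid_a (a joint): Tilt of lid a, rad: 0 shut, 1.0 fully open (stop); the marked half goes down, the far half up. Over a bay filled by a charger brick (three of four, differing each time) it stops dead within about 2 mm. Over the empty bay about 2 to 3 N on the mark tips it and it stays where left; pressed straight down at the mark, the fingertip reaches the stop 25 to 45 mm below the bank's top (bay 56 mm deep).
- pad_b (a point): Centre of the orange round press mark (24 mm across) on top of lid b, 62 mm above the counter when shut. The lid is a grey plate 85 (x) by 80 (y) by 6 mm on a level pivot parallel to the bank's y; the mark lies 30 mm to the robot's side of the pivot, the near edge 50 mm; the far edge 35 mm beyond it. The point moves with the lid; axes as the bank's when shut.
- lid_b (a joint): Tilt of lid b, rad: 0 shut, 1.0 fully open (stop); the marked half goes down, the far half up. Over a bay filled by a charger brick (three of four, differing each time) it stops dead within about 2 mm. Over the empty bay about 2 to 3 N on the mark tips it and it stays where left; pressed straight down at the mark, the fingertip reaches the stop 25 to 45 mm below the bank's top (bay 56 mm deep).
- pad_c (a point): Centre of the orange round press mark (24 mm across) on top of lid c, 62 mm above the counter when shut. The lid is a grey plate 85 (x) by 80 (y) by 6 mm on a level pivot parallel to the bank's y; the mark lies 30 mm to the robot's side of the pivot, the near edge 50 mm; the far edge 35 mm beyond it. The point moves with the lid; axes as the bank's when shut.
- lid_c (a joint): Tilt of lid c, rad: 0 shut, 1.0 fully open (stop); the marked half goes down, the far half up. Over a bay filled by a charger brick (three of four, differing each time) it stops dead within about 2 mm. Over the empty bay about 2 to 3 N on the mark tips it and it stays where left; pressed straight down at the mark, the fingertip reaches the stop 25 to 45 mm below the bank's top (bay 56 mm deep).
- pad_d (a point): Centre of the orange round press mark (24 mm across) on top of lid d, 62 mm above the counter when shut. The lid is a grey plate 85 (x) by 80 (y) by 6 mm on a level pivot parallel to the bank's y; the mark lies 30 mm to the robot's side of the pivot, the near edge 50 mm; the far edge 35 mm beyond it. The point moves with the lid; axes as the bank's when shut.
- lid_d (a joint): Tilt of lid d, rad: 0 shut, 1.0 fully open (stop); the marked half goes down, the far half up. Over a bay filled by a charger brick (three of four, differing each time) it stops dead within about 2 mm. Over the empty bay about 2 to 3 N on the mark tips it and it stays where left; pressed straight down at the mark, the fingertip reaches the stop 25 to 45 mm below the bank's top (bay 56 mm deep).
- flask_mid (a point): Centre, half-way up, of the pink drinking flask, 68 mm across and 200 mm tall, standing on the counter off the bank's +y end. Bystander.
- speaker_mid (a point): Centre, half-way up, of the black round speaker, 72 mm across and 110 mm tall, standing on the counter off the bank's -y end. Bystander.
- earbuds_mid (a point): Centre of the white earbud case, 45 x 60 x 24 mm, lying on the bank's rear deck. Bystander.
- carton_mid (a point): Centre of the small white stock carton with an orange band, 50 x 90 x 28 mm, lying on the counter in front of the bank. Bystander.

How it is judged:
By the outcome, as a careful person would: the job done as asked, in the order asked, and still so for the second after the job is handed in, with the robot touching nothing.
It also fails if it takes over 48 s, if anything falls off the work surface, if the arm or the gripper's body presses on something with over 40 N, if the wrist force passes 120 N, or if a joint passes its speed limit or range.

### The arm

A 7-joint arm with a two-finger parallel gripper is mounted at the origin on the work surface. World frame = base frame: x ahead of the robot, y to its left, z up, the work surface at z = 0. Lengths are in mm, angles in rad, forces in N, time in s.
With the tool pointing down it reaches from about 350 to 900 mm from the base axis. Payload 19.9 kg.
Tool frame: the origin (TCP) lies midway between the tips of the shut fingers; the grasp point (between the pads) lies 19 mm behind it (tcp_to_grasp is the y of the grasp point in the tool frame, in mm); y points along the fingers, z is the direction in which the jaws open and shut, and the axes are right-handed (so a half turn about y gives the same grasp; the last joint's range is limited). The gripper opens to 85 mm and grips with 20 to 120 N. Pads are 22 mm wide; open, the fingers measure 114 mm over their backs; the gripper's body (76 mm by 85 mm) begins 54 mm behind the grasp point. The pads swing forward as they close: fully open they stand 13 mm farther back than shut.
Start: joints at [-1.276, 0.417, -0.01, 1.614, 0.005, 1.111, -0.053], TCP at [205.942, 590.076, 231.26] pointing down, gripper open.
Joint ranges: [-2.81, 2.81], [-0.39, 2.02], [-1.27, 1.25], [0.06, 2.57], [-1.19, 4.33], [0.19, 2], [-2.82, 2.82]. Speed limits (rad/s): [1.89, 1.89, 2.39, 2.39, 3.01, 3.01, 3.01].

### API

Orientations are given as a unit quaternion [w, x, y, z].
In Python, from cell import * gives the robot as it stands. The module is installed in compiled form; this text tells all that it offers. Calls block until the motion is done:
- move_ptp(position, orientation): joint-space move of the TCP to a pose.
- move_l(position, feed=150, rotation=None, max_force=None): straight line of the TCP; rotation=None keeps the orientation; feed is the mean speed in mm/s. With max_force (N) it stops when the force on the tool has changed by that much, and returns True; else False.
- move_j(angles): joint-space move.
- open_jaws() and gripper_close(): open the fingers fully, or close them until they stop; the grip force is fixed at half the most.
- pause(seconds).
- ik(position, orientation): joint angles nearest the present ones, or None.
- get_state(): the state.
- camera(name): name is "scene" or "side" or "wrist"; returns (picture, depth): 480x640x3 uint8, red, green, blue; 480x640 float32, mm along the optical axis (not along the pixel's ray), 0 where there is no reading.
- calibration(name): a dict with "fovy" (degrees; the focal length in pixels is half the picture's height over the tangent of half this angle, whatever the lens; pixels are square), "cx", "cy" (the principal point, pixels), "pose" (4x4, takes a point from camera to world coordinates); the wrist camera has in their place "hand_eye" (4x4, takes a point from camera to tool coordinates, whose origin is the TCP and whose axes are the tool frame's). Camera axes: x right, y up, looking along -z (the intrinsics and any distortion apply to the point x, -y, -z); pixel columns grow to the right and rows downward; lengths in mm; the calibration is good to about 2 mm. A picture is of the moment at which its call begins: read the wrist's pose just before it. calibration takes no time and is no camera call.
A pose or a line that the arm cannot do raises IKError and nothing moves.
- job_done(): hands the job in, once; it reports no verdict.
The state is a dict: "time": time; "qpos": joint angles; "joint_vel": joint speeds; "joint_torque": joint torques, N m; "tool_pos": TCP position; "tool_rot": TCP orientation; "force": force on the tool from outside, world axes, zero at the start; "moment": the same for the moment, N m; "gripper_width": finger opening in mm.
Only numpy, scipy, OpenCV 4.12 (cv2) and the standard library are available. Lean on these libraries where they do the work, as an engineer would, in place of code of your own. Each camera call takes 0.05 s, during which the arm holds its last target.

## Working session

There is one attempt and no reset: what is moved stays moved. The work goes in short steps, each a Python script; the robot and the scene stay as the last script left them, time stands still between calls to the robot, and variables do not carry over. Pictures are saved under pics/ and viewed, and the job is handed in when it is done.

```bash
mkdir -p pics
python3 - <<'E'
from cell import *
import cv2,numpy as np
for n in ("scene","side"):
    p,d=camera(n); cv2.imwrite(f"pics/{n}0.png",p[:,:,::-1]); np.save(f"pics/{n}0.npy",d); np.save(f"pics/{n}0rgb.npy",p)
    print(n,calibration(n))
s=get_state();print(s)
print(calibration("wrist"))
E
```

```text
scene {'fovy': 49.410176402878974, 'cx': 327.49683554247224, 'cy': 235.9334693496665, 'pose': array([[-8.35194138e-01, -3.71468183e-01,  4.05539320e-01,
         1.04122996e+03],
       [ 5.49948665e-01, -5.67728559e-01,  6.12568975e-01,
         7.62634122e+02],
       [ 2.68636936e-03,  7.34639825e-01,  6.78451996e-01,
         9.05710227e+02],
       [ 0.00000000e+00,  0.00000000e+00,  0.00000000e+00,
         1.00000000e+00]])}
side {'fovy': 44.20269851124501, 'cx': 319.62635220657836, 'cy': 232.6558252598264, 'pose': array([[ 9.56717059e-01,  1.76373817e-01, -2.31483792e-01,
         2.30524643e+02],
       [-2.90931230e-01,  5.60033971e-01, -7.75706755e-01,
        -1.02385287e+03],
       [-7.17557375e-03,  8.09477750e-01,  5.87106706e-01,
         8.59096035e+02],
       [ 0.00000000e+00,  0.00000000e+00,  0.00000000e+00,
         1.00000000e+00]])}
{'time': 0.1, 'qpos': array([-1.27650447,  0.41793893, -0.01030661,  1.61410086,  0.00471622,
        1.11069279, -0.05299084]), 'joint_vel': array([ 0.00011925, -0.00107047,  0.00198342, -0.0034521 ,  0.00104728,
        0.001530
[... 185 characters left out ...]
ay([205.85756154, 589.80061783, 230.7129413 ]), 'tool_rot': array([-0.69677181,  0.69755891, -0.11818481,  0.11812264]), 'force': array([ 0.64207339, -0.86090608,  0.29756793]), 'moment': array([0.02941073, 0.00087792, 0.04705556]), 'gripper_width': 85.27574157013396}
{'fovy': 66.31021124939045, 'cx': 317.4589032605801, 'cy': 236.6867292695043, 'hand_eye': array([[ 1.84937486e-04, -9.64615806e-01, -2.63659463e-01,
        -6.59590454e+01],
       [ 4.14741330e-04,  2.63659519e-01, -9.64615719e-01,
        -1.43556447e+02],
       [ 9.99999897e-01,  6.90431295e-05,  4.48826571e-04,
        -5.79835427e-01],
       [ 0.00000000e+00,  0.00000000e+00,  0.00000000e+00,
         1.00000000e+00]])}
```

View pics/scene0.png

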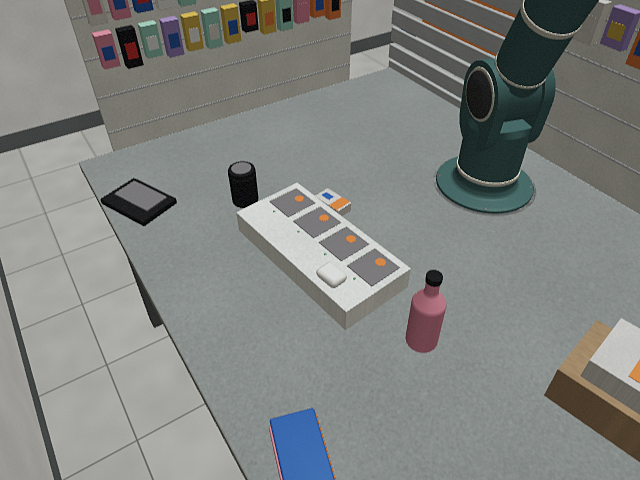

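View pics/side0.png

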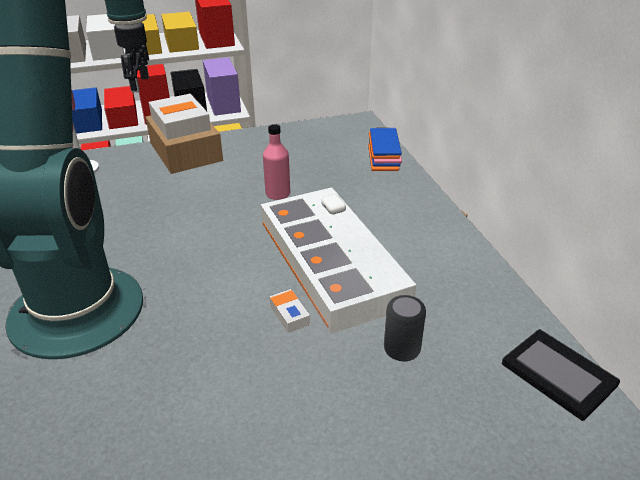

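The four orange marks are at (299,198), (323,218), (350,239) and (381,262) in the scene view. In the side view they are at (336,288), (317,260), (299,235) and (283,213). Both lists run a→d. The carton is in front of lid a and the flask is off lid d.

```bash
cat > h.py <<'E'
import numpy as np,cv2
def ray(c,u,v,P=None):
    f=240/np.tan(np.radians(c["fovy"])/2)
    P=c["pose"] if P is None else P
    d=P[:3,:3]@np.array([(u-c["cx"])/f,-(v-c["cy"])/f,-1.0]); return P[:3,3],d
def onz(c,u,v,z,P=None):
    o,d=ray(c,u,v,P); return o+d*(z-o[2])/d[2]
def orange(p):
    h=cv2.cvtColor(p,cv2.COLOR_RGB2HSV)
    m=((h[...,0]>5)&(h[...,0]<22)&(h[...,1]>150)&(h[...,2]>120)).astype(np.uint8)
    n,l,s,c=cv2.connectedComponentsWithStats(m)
    return [(s[i,4],c[i],s[i,2:4]) for i in range(1,n) if s[i,4]>25]
E
python3 - <<'E'
from cell import *
from h import *
for n in ("scene","side"):
    c=calibration(n);p=np.load(f"pics/{n}0rgb.npy");d=np.load(f"pics/{n}0.npy")
    for a,ct,wh in orange(p):
        if 260<ct[0]<400 and 180<ct[1]<300:
            o,dd=ray(c,*ct); q=o+dd*d[int(ct[1]+.5),int(ct[0]+.5)]
            print(n,a,ct.round(1),wh,onz(c,*ct,62).round(1),q.round(1))
E
```

```text
scene 37 [298.8 198.2] [9 5] [ 519.8 -159.9   62. ] [ 521.3 -157.3   64.4]
scene 113 [338.7 203.1] [20 13] [444.8 -86.7  62. ] [ 420.5 -121.3   27.6]
scene 45 [323.6 217.6] [10  6] [508.2 -60.6  62. ] [510.1 -57.6  65. ]
scene 48 [350.5 238.6] [10  6] [496.4  38.5  62. ] [496.   38.1  61.5]
scene 56 [380.2 261.8] [11  7] [484.6 138.1  62. ] [485.2 138.8  63. ]
side 42 [283.1 212.2] [9 6] [485.2 136.3  62. ] [484.  131.2  65.5]
side 94 [284.8 257.9] [44 70] [445.5 -37.2  62. ] [459.   24.9  11.9]
side 50 [298.5 234.6] [10  6] [496.5  36.7  62. ] [495.5  32.6  65.1]
side 58 [315.8 259.5] [11  7] [508.1 -62.7  62. ] [507.6 -64.5  63.5]
side 58 [335.2 287.7] [11  7] [ 519.6 -162.7   62. ] [ 520.6 -159.6   59.1]
side 215 [283.7 297.8] [27 16] [ 412.  -160.9   62. ] [ 419.8 -124.2   28.1]
```

```bash
cat >> h.py <<'E'
from scipy.spatial.transform import Rotation as R
M=dict(a=(519.7,-161.3),b=(508.1,-61.6),c=(496.4,37.6),d=(484.9,137.2))
A=np.array(M['a']);D=np.array(M['d'])
e=(D-A)/np.linalg.norm(D-A); by=np.array([e[0],e[1],0]); bx=np.array([e[1],-e[0],0])
def quat(s=1):
    m=np.column_stack([s*bx,[0,0,-1],s*by]); q=R.from_matrix(m).as_quat(); return np.r_[q[3],q[:3]]
E
python3 - <<'E'
from cell import *
from h import *
q=get_state()["tool_rot"]; print(R.from_quat(np.r_[q[1:],q[0]]).as_matrix().round(2))
for s in(1,-1):
  for k in M: print(s,k,[None if (j:=ik([*M[k],z],quat(s))) is None else np.round(j,2) for z in (300,110,25)])
for n,uv,z in(("scene",(425,320),100),("side",(277,180),100),("scene",(243,185),55),("side",(404,330),55)): print(n,onz(calibration(n),*uv,z).round(0))
E
```

```text
[[ 0.94 -0.    0.33]
 [-0.33 -0.    0.94]
 [ 0.   -1.   -0.  ]]
1 a [array([-0.51,  0.3 ,  0.93,  1.75, -0.26,  1.21,  2.18]), array([-0.23,  0.49,  0.6 ,  1.93, -0.37,  0.83,  2.26]), array([-0.07,  0.6 ,  0.4 ,  1.96, -0.37,  0.65,  2.25])]
1 b [array([-0.58,  0.18,  0.73,  1.82, -0.13,  1.18,  1.88]), array([-0.4 ,  0.43,  0.56,  2.01, -0.32,  0.79,  2.03]), array([-0.24,  0.55,  0.37,  2.04, -0.34,  0.61,  2.05])]
1 c [array([-0.58,  0.13,  0.49,  1.85, -0.07,  1.18,  1.62]), array([-0.43,  0.37,  0.35,  2.04, -0.18,  0.76,  1.72]), array([-0.32,  0.52,  0.22,  2.07, -0.2 ,  0.57,  1.73])]
1 d [array([-0.61,  0.14,  0.31,  1.83, -0.04,  1.18,  1.39]), array([-0.53,  0.37,  0.23,  2.02, -0.12,  0.76,  1.46]), array([-0.46,  0.52,  0.15,  2.05, -0.14,  0.58,  1.47])]
-1 a [array([-0.59,  0.34,  1.06,  1.76, -0.32,  1.23, -0.91]), array([-0.54,  0.69,  1.07,  1.94, -0.74,  0.97, -0.56]), array([-0.31,  0.7 ,  0.72,  1.97, -0.68,  0.74, -0.63])]
-1 b [array([-0.75,  0.21,  0.94,  1.83, -0.19,  1.19, -1.21]), array([-0.69,  0.57,  0.97,  2.02, -0.61,  0.87, -0.84]), array([-0.4 ,  0.6 ,  0.58,  2.05, -0.54,  0.65, -0.92])]
-1 c [array([-0.85,  0.15,  0.8 ,  1.86, -0.12,  1.18, -1.47]), array([-0.75,  0.45,  0.75,  2.05, -0.43,  0.8 , -1.2 ]), array([-0.58,  0.57,  0.54,  2.08, -0.5 ,  0.62, -1.15])]
-1 d [array([-0.93,  0.15,  0.67,  1.84, -0.1 ,  1.18, -1.69]), array([-0.86,  0.43,  0.63,  2.03, -0.36,  0.79, -1.47]), array([-0.74,  0.57,  0.5 ,  2.06, -0.46,  0.62, -1.38])]
scene [534. 339. 100.]
side [493. 225. 100.]
scene [ 612. -298.   55.]
side [ 608. -308.   55.]
```

Run:
```python
from cell import *
from h import *
for n,uv,z in(("scene",(433,274),200),("side",(274,129),200),("scene",(424,342),0),("side",(277,194),0)): print(n,onz(calibration(n),*uv,z).round(0))
p=get_state()["tool_pos"]
gripper_close()
move_l([p[0],p[1],330],feed=200)
move_ptp([*M['d'],330],quat())
move_l([*M['d'],110],feed=200)
pause(0.2)
s=get_state();print(s["time"],s["tool_pos"],s["force"],s["gripper_width"])
p,d=camera("wrist");cv2.imwrite("pics/w1.png",p[:,:,::-1])
p,d=camera("side");cv2.imwrite("pics/s1.png",p[:,:,::-1])
```

```text
scene [513. 319. 200.]
side [510. 305. 200.]
scene [511. 330.   0.]
side [511. 318.   0.]
4.8833 [485.23172279 137.37921766 110.65050249] [ 0.17951542  0.64274595 -0.17531855] -0.09508325758246618
```

View pics/w1.png

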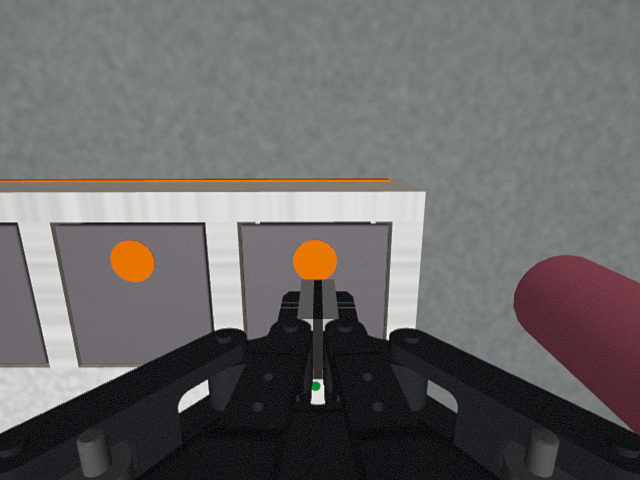

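View pics/s1.png

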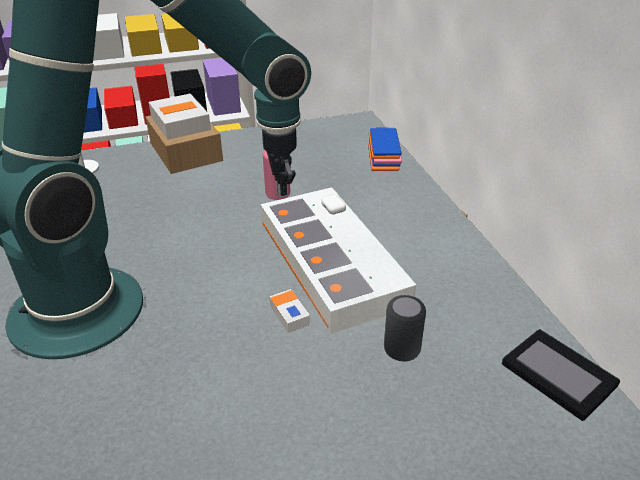

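The wrist view shows the shut fingers just short of mark d at (315,261), with mark c at (132,261). The flask is well clear on the right. I'll check the mark position from the wrist, then press d.

```bash
cat >> h.py <<'E'
def press(cell,k,up=80):
    x,y=M[k]
    cell.move_l([x,y,68],feed=100); cell.pause(0.15)
    f0=cell.get_state()["force"]
    r=cell.move_l([x,y,54],feed=15,max_force=7)
    s=cell.get_state(); print(k,"stopped",r,"z",s["tool_pos"].round(2),"df",(s["force"]-f0).round(2),"t",s["time"])
    return r
E
python3 - <<'E'
import cell
from h import *
s=cell.get_state();q=s["tool_rot"];T=np.eye(4);T[:3,:3]=R.from_quat(np.r_[q[1:],q[0]]).as_matrix();T[:3,3]=s["tool_pos"]
c=cell.calibration("wrist");P=T@c["hand_eye"]
for uv in((315,261),(132,261)): print(onz(c,*uv,62,P).round(1))
if press(cell,'d'): cell.move_l([*M['d'],80],feed=80)
E
```

```text
[485.5 135.1  62. ]
[497.1  34.8  62. ]
d stopped False z [484.76 137.15  53.94] df [-0.5   0.83 -0.4 ] t 6.7833
```

Run:
```python
from cell import *
from h import *
print(get_state()["force"])
a,_=camera("wrist");b,_=camera("side");
b=cv2.resize(b[160:290,220:380],None,fx=4,fy=4,interpolation=cv2.INTER_CUBIC)
cv2.imwrite("pics/w2.png",a[:,:,::-1]);cv2.imwrite("pics/s2.png",b[:,:,::-1])
```

```text
[-0.25540908 -0.03700347 -0.41849053]
```

View pics/w2.png

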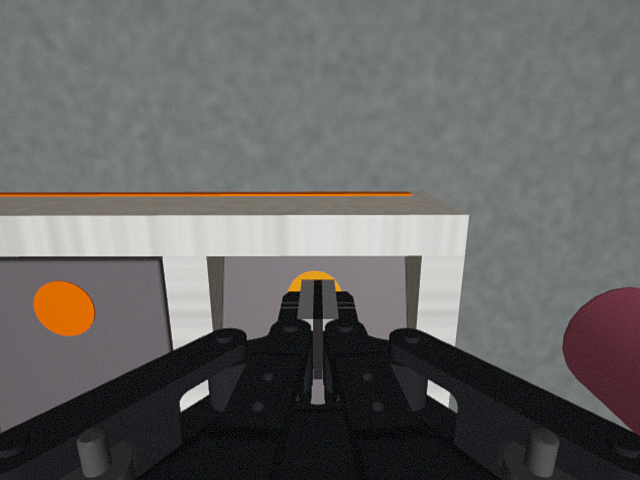

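View pics/s2.png

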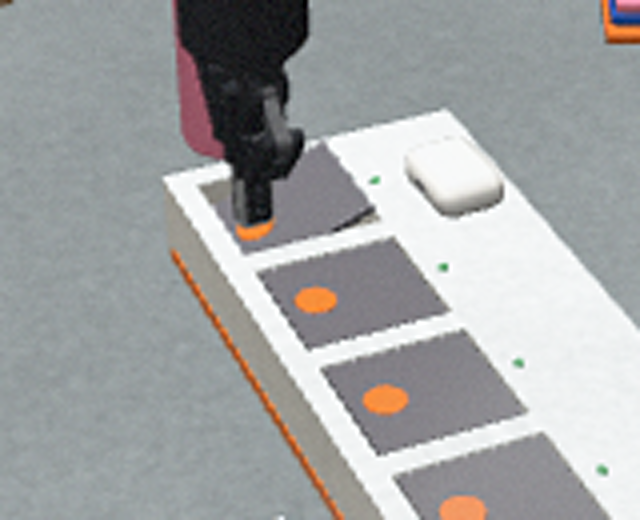

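Lid d has tilted (near edge down, far edge up), so d is the empty bay. I'll push it to its stop with a force guard.

Run:
```python
from cell import *
from h import *
x,y=M['d']
r=move_l([x,y,15],feed=20,max_force=14)
s=get_state();print(r,s["tool_pos"].round(2),s["force"].round(2),s["time"])
a,_=camera("side");b=cv2.resize(a[160:290,220:380],None,fx=4,fy=4,interpolation=cv2.INTER_CUBIC)
cv2.imwrite("pics/s3.png",b[:,:,::-1])
```

```text
True [483.96 137.09  30.43] [-4.42  0.36  8.59] 8.05
```

View pics/s3.png

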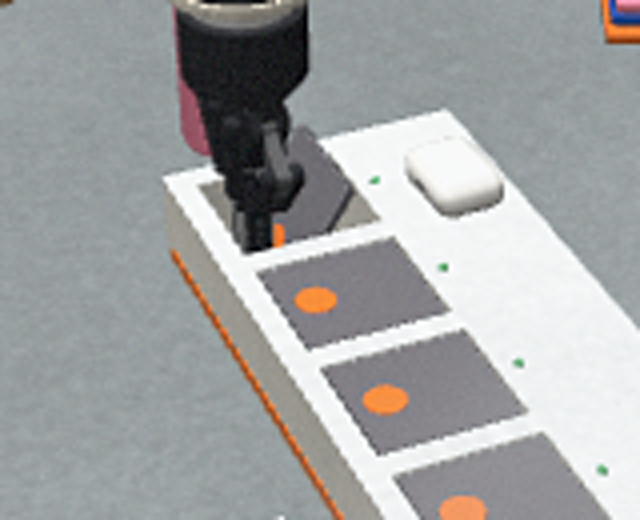

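Run:
```python
from cell import *
from h import *
x,y=M['d']
s=get_state();p=s["tool_pos"]
r=move_l([p[0],p[1],22],feed=10,max_force=12)
s=get_state();print(r,s["tool_pos"].round(2),s["force"].round(2),s["time"])
move_l([s["tool_pos"][0]-2,s["tool_pos"][1],45],feed=60)
move_l([x-2,y,80],feed=100)
move_l([x,y,330],feed=250)
pause(.2)
move_ptp([330,137,330],quat())
print(get_state()["time"],get_state()["force"])
for n in("side","scene"):
  a,_=camera(n);np.save(f"pics/{n}4d.npy",_)
  a0=a[160:290,220:380] if n=="side" else a[170:340,220:430]
  cv2.imwrite(f"pics/{n}4.png",cv2.resize(a0,None,fx=3.5,fy=3.5,interpolation=cv2.INTER_CUBIC)[:,:,::-1])
```

```text
True [483.47 137.04  29.72] [-2.83  0.08  8.57] 8.425
11.35 [-0.54431857  0.62193555  0.86768854]
```

View pics/side4.png

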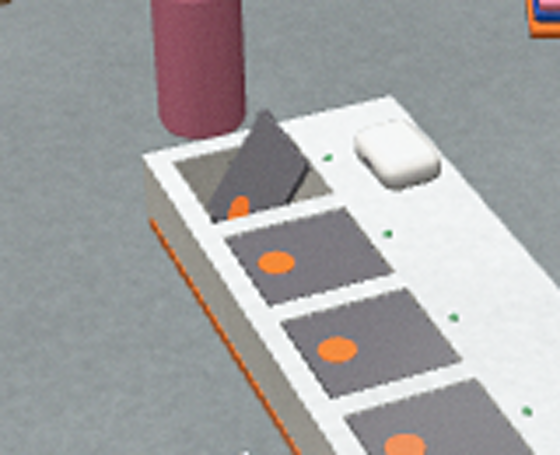

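View pics/scene4.png

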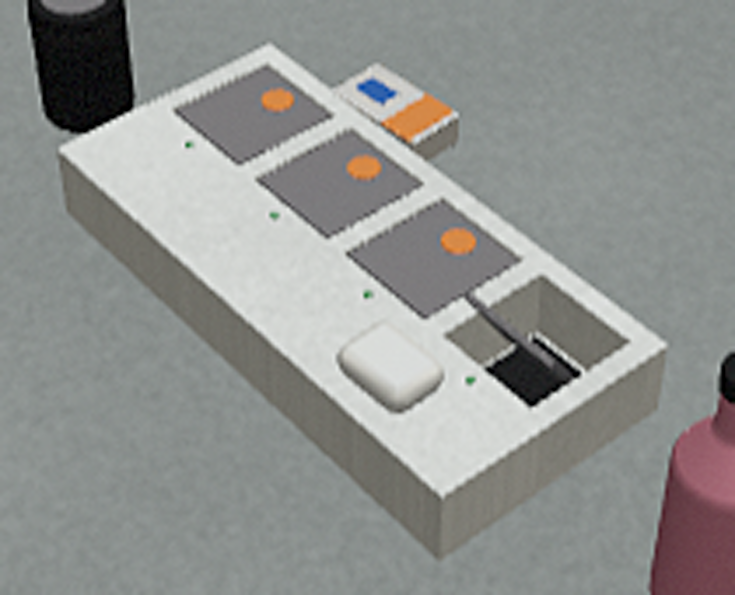

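Only lid d is open in both views. I'll measure its tilt by fitting a plane to its face in the side depth image and by reprojecting its raised corners.

Run:
```python
from cell import *
from h import *
c=calibration("side");f=240/np.tan(np.radians(c["fovy"])/2)
D3=np.array([*M['d'],62])
def proj(p):
    q=c["pose"][:3,:3].T@(p-c["pose"][:3,3]); return np.array([c["cx"]+f*q[0]/-q[2],c["cy"]-f*q[1]/-q[2]])
piv=D3+30*bx
for t in(.7,.8,.9,.95,1.0):
    r=lambda l,y:(((proj(piv+bx*l*np.cos(t)+np.array([0,0,l*np.sin(t)])+by*y)-[220,160])*3.5).round(0))
    print(t,"far+y",r(35,40),"far-y",r(35,-40),"mark",r(-30,0))
d=np.load("pics/side4d.npy");m=np.zeros((480,640),np.uint8)
cv2.fillPoly(m,[(np.array([[263,120],[298,163],[262,195],[228,200]])/3.5+[220,160]).astype(int)],1)
P=[]
for v,u in zip(*np.nonzero(m)):
    if d[v,u]>0:
        o,dd=ray(c,u,v);P.append(o+dd*d[v,u])
P=np.array(P);
n=None;w=np.ones(len(P),bool)
for _ in range(5):
    mu=P[w].mean(0);n=np.linalg.svd(P[w]-mu)[2][2];e2=abs((P-mu)@n);w=e2<3*np.median(e2)+.5
n*=np.sign(n[2]);print(len(P),w.sum(),np.median(e2),"n",n@bx,n@by,n[2],"tilt",np.arctan2(-n@bx,n[2]))
print(get_state()["time"])
```

```text
0.7 far+y [274. 108.] far-y [318. 165.] mark [231. 203.]
0.8 far+y [271. 106.] far-y [315. 163.] mark [234. 205.]
0.9 far+y [267. 104.] far-y [311. 161.] mark [237. 206.]
0.95 far+y [265. 103.] far-y [309. 160.] mark [238. 207.]
1.0 far+y [263. 102.] far-y [307. 159.] mark [240. 207.]
231 229 1.2152417907379638 n -0.8407970360390246 0.01600528441025581 0.541113828190463 tilt 0.9989528571156092
11.45
```

The plane fit gives a tilt of 0.999 rad, and the corners fit about 0.95–1.0. The lid is at its stop and stays there untouched.

```bash
python3 -c "
from cell import *
job_done()"
```

```text
the job is handed in; nothing more can be done
```

The empty bay is d. I pushed its lid fully open, left it that way, and handed the job in at about 11.5 s on the robot's clock.

- **Finding the bay:** I pressed lid d first with the closed fingertips. It gave way almost without resistance, and the wrist and side pictures showed it tilting. Since only one bay is empty, I did not press lids a, b or c.
- **Opening the lid:** I pushed it down until it stopped, with the fingertip about 32 mm below the bank's top. A second gentle push moved it only 0.7 mm further. The force limits were 14 N and 12 N, and the recorded forces were about 10 N.
- **Checks after backing off:** The depth image put the lid's tilt at 0.999 rad. The lid corners read off the side picture fitted about 0.95–1.0 rad, with a few pixels of vertical mismatch.
- **Other items:** In the last pictures lids a to c were shut. The flask, speaker, earbud case and carton looked undisturbed, though I checked them only by eye. The arm was clear of everything.

No check failed.

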